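Close a pressure vessel, rejecting the cap that crosses its thread

ROBOT

A 6-joint arm with a two-finger parallel gripper is mounted at the origin on a cart in front of the work surface, level with it; the furniture and walls round the work are solid. World frame = base frame: x ahead of the robot, y to its left, z up, the work surface at z = 0. Lengths are in m, angles in rad, forces in N, time in s.
With the tool pointing down it reaches from about 0.35 to 0.85 m from the base axis. Payload 8.1 kg.
Tool frame: the origin (TCP) lies between the finger pads; the fingertips stand 11 mm ahead of it and the grasp point (between the pads) lies 8 mm behind it (robot.tips_ahead is the distance from the TCP to the fingertips, in m); z points along the fingers, y is the line along which they close (so a half turn about z gives the same grasp; the last joint's range is limited). The gripper opens to 93 mm and grips with 3 to 60 N. Pads are 15 mm wide; open, the fingers measure 128 mm over their backs; the gripper's body (75 mm by 188 mm) begins 65 mm behind the grasp point.
Start: joints at [-1.256, 0.13, 1.488, -0, 1.523, -0.085], TCP at [0.234, -0.553, 0.191] pointing down, gripper open.
Joint ranges: [-2.96, 2.96], [-0.89, 2.26], [0.02, 2.5], [-1.34, 4.48], [0, 2.73], [-2.66, 2.66]. Speed limits (rad/s): [2.39, 2.39, 2.79, 3.14, 3.14, 3.14].

INTERFACE

Orientations are given as a rotation vector (axis times angle).
In Python, from plant import robot gives the robot as it stands. The module is installed in compiled form; this text tells all that it offers.
- The arm moves only by the tool move_arm, never from a script. Its argument "deltas" is one flat list of numbers, 7 for each row, row after row: the shift along the tool's x, y, z in m, then the turn, a rotation vector about the tool's x, y, z in rad, then the opening, from 0 (shut) to 1 (fully open). A call has 1 to 12 rows; each row is the pose to reach, as a shift and turn from the pose commanded when the call began, along the tool's axes at that moment; what a row does not reach only later rows make up. A row lasts 1/8 s, in which the tool goes at most 62.5 mm and 10.7 degrees, less where a joint would pass 70% of its speed; a pose out of reach is approached as far as the arm can. A call with a gripper value outside its range is refused whole. The fingers move at their own pace and stop on an object; "squeeze" is the grip in N (left out, the last holds). Time passes only in rows, so rows that repeat a pose let the fingers close. It gives the time, the measured TCP pose, the force, the opening and the grip force at its end, in the units of the state.
- robot.read_state(): the state, without advancing time (a new reading comes with each control period).
- robot.read_camera(name): name is "scene" or "top" or "wrist"; returns (picture, depth): 400x640x3 uint8, red, green, blue; 400x640 float32, m along the optical axis (not along the pixel's ray), 0 where there is no reading.
- robot.camera_model(name): a dict with "K" (3x3 intrinsics, pixels), "k1" (the pictures are not rectified: a ray, as slopes to the right and down, at radius r is drawn at 1 + k1 r^2 times it, then the intrinsics apply), "R" (3x3) and "t" (3): a world point X has camera coordinates R X + t; the wrist camera has in their place "tool_from_camera" (4x4, takes a point from camera to tool coordinates, whose origin is the TCP and whose axes are the flange's). Camera axes: x right, y down, z forward; pixel columns grow to the right and rows downward; lengths in m; the calibration is good to about 2 mm. A picture is of the moment at which its call begins: read the wrist's pose just before it. camera_model takes no time and is no camera call.
- robot.close_job(): hands the job in; it is judged then, once.
Trained networks look in the newest picture that a camera, given by its name, has taken for a name from the list of things; names that differ only in an ending like _2 or _b are one class to them, and where a whole thing is asked for, a point or a joint stands for the part that bears it (a point fixed in the world has none). Each returns a list of dicts, best first, with "confidence" (0 to 1); they miss things now and then, are a little off and sometimes report something else, mostly with a low value. They report only what shows in the picture. A call takes as long as a camera call. They do not tell look-alikes from the thing itself.
- robot.recognise(camera, label): "uv" ([column, row] in pixels, amid what is visible of it).
The state is a dict: "t": time; "q": joint angles; "dq": joint speeds; "joint_torque": joint torques, N m; "tool_pos": TCP position; "orientation": TCP orientation; "force": force on the tool from outside, world axes, zero at the start; "wrist_torque": the same for the moment, N m; "opening": finger opening in m; "gripper_force": force on a finger pad.
Only numpy, scipy, OpenCV 4.12 (cv2) and the standard library are available. Lean on these libraries where they do the work, as an engineer would, in place of code of your own. Each camera call takes 0.05 s, during which the arm holds its last target. There are 200 camera calls.

TASK

Screw one of the two steel caps onto the pressure vessel clamped in the bench holder, until it sits fully home on the rim. They look alike, but one has a bruised thread: start the cap gently, and if it binds early in the turn do not force it - stop, back it off, stand it open side down on the bench well clear of the holder, and use the other. Leave the things standing around undisturbed.

Things in the scene. Friction and masses are not known exactly. Their poses are not given: they have to be found in the camera images.
- holder: steel base plate (126 x 110 x 10 mm) with a 78 mm aluminium clamping block (top 56 mm up) on it, fixed to the bench; holds the vessel upright. Origin: centre of its underside, on the bench, on the vessel's axis; z up.
- mouth (a point): centre of the vessel's rim, 145 mm above the bench, on the vessel's vertical axis. The vessel is a steel cylinder 54 mm in diameter up to 104 mm above the bench, then a neck 40 mm in diameter up to the rim. It is clamped and neither turns nor moves, but at what angle about its axis it is clamped is unknown and cannot be told from these poses.
- thread (a point): top of the neck's outer thread, on the axis, 1 mm below the rim. Right-hand, four equal starts 90 degrees apart: four ridges, each 105 degrees long, 2 mm thick, 47 mm outer diameter, with square-cut upper ends; lead 22 mm per full turn (5.5 mm from ridge to ridge). Where the starts lie must be felt.
- cap_a: one of two caps alike outside: knurled steel, 56 mm outer diameter, 32 mm high, 0.1 to 0.2 kg, standing open side down. Origin: centre of its underside (open end), z up along its axis. One cap has a bruised thread; which of the two places it stands in varies. Keep the contact force between a cap and the vessel or holder below 90 N.
- cap_a_lugs (a point): on this cap's axis, 11.4 mm above its underside: level of its four equal inner thread lugs, 90 degrees apart, 2 mm high, 12 degrees long, reaching in to 42 mm diameter (play in the thread: 1 mm radially, 1.5 mm axially). Set level on the neck, the lugs rest on the ridges with the cap's underside 11 to 17 mm below the mouth, depending on the angle.
- cap_a_bore (a point): centre of the bore's end, 20 mm above the underside; bore 49 mm in diameter. Turned anticlockwise from above under light pressure the resting cap climbs, then drops about 5 mm at a start. Turned clockwise from there a sound cap runs easily and is home after 55 to 95 degrees (rim on bore's end); a bruised one stops hard after 20 to 45 degrees, 2 to 3 mm short of home.
- cap_b: the other cap, same size and look as cap_a, same origin and axes.
- cap_b_lugs (a point): the same level of lugs in the other cap. In either cap a free-running thread needs under 0.1 N m; where a bruised one binds, the torque about the axis passes 0.2 N m within some 3 degrees and the contact force soars with it.
- cap_b_bore (a point): the same bore end in the other cap. Home is felt as the rim pushing straight up against the cap.
- beaker: bystander: small glass beaker, 80 mm wide, 92 mm high; origin at the centre of its underside.
- dropper: bystander: amber dropper bottle with black teat, 37 mm wide, 102 mm high; origin at the centre of its underside.
- stopper: bystander: black rubber stopper, 34 mm wide, 28 mm high; origin at the centre of its underside.
Mind the look-alikes: they are no part of the job. What is shaped like the cap_b but orange is not meant. Leave any yellow look-alike of the cap_a alone.

How it is judged:
At the end, for the whole second after the job is handed in: One cap is screwed home on the vessel: centred within 3 mm, upright, its underside at least 19 mm below the mouth (home is 20 mm); the other cap stands open side down on the bench, more than 0.1 m from the vessel's axis; both at rest (((horizontal distance between cap_a and mouth below 0.003 m and z of cap_a in the frame of mouth below -0.019 m and horizontal distance between cap_b and mouth above 0.1 m and height (world z) of cap_b below 0.004 m) or (horizontal distance between cap_b and mouth below 0.003 m and z of cap_b in the frame of mouth below -0.019 m and horizontal distance between cap_a and mouth above 0.1 m and height (world z) of cap_a below 0.004 m)) and angle between each of cap_a, cap_b's own z axis and vertical below 0.06 rad and linear speed of each of cap_a, cap_b below 0.01 m/s); the robot touches nothing.
It fails at once if a cap is forced: more than 90 N between a cap and the vessel or holder (contact force between any of cap_a, cap_b and holder above 90 N).
It fails at once if a bystander is moved by more than 20 mm (distance of any of beaker, dropper, stopper from where it was at the start of the episode above 0.02 m).
It also fails if it takes over 72 s, if anything falls off the work surface, if the arm or the gripper's body presses on something with over 40 N, if the wrist force passes 120 N, or if a joint passes its speed limit or range.

## Working session

There is one attempt and no reset: what is moved stays moved. The work goes in short steps, Python scripts to look and compute and a tool call to move; the robot and the scene stay as the last step left them, time stands still between calls to the robot, and variables do not carry over. Pictures are saved under pics/ and viewed, at most 10 in all, crops included, and the job is handed in when it is done.

Besides the shell and the picture viewer there is one more tool, called after "Emit:" as name(argument=value, ...), one argument or row to a line, values as JSON. move_arm: Moves the arm, as the interface text tells. Its arguments: {"type":"object","properties":{"deltas":{"type":"array","items":{"type":"number"}},"squeeze":{"type":"number"}},"required":["deltas"]}

```bash
mkdir -p pics; cat > h.py <<'E'
import numpy as np, cv2
from scipy.spatial.transform import Rotation as R
from plant import robot
def ray(name,uv,st=None):
    m=robot.camera_model(name);K=np.array(m["K"])
    d=np.array([(uv[0]-K[0,2])/K[0,0],(uv[1]-K[1,2])/K[1,1]]);s=d.copy()
    for _ in range(20): s=d/(1+m["k1"]*(s@s))
    c=np.array([s[0],s[1],1.])
    if "R" in m:
        Rm=np.array(m["R"]);return -Rm.T@np.array(m["t"]),Rm.T@c
    T=np.array(m["tool_from_camera"]);Rt=R.from_rotvec(st["orientation"]).as_matrix()
    return np.array(st["tool_pos"])+Rt@T[:3,3],Rt@T[:3,:3]@c
def at_depth(name,uv,z,st=None):
    o,d=ray(name,uv,st);return o+d*z
def at_height(name,uv,h,st=None):
    o,d=ray(name,uv,st);return o+d*(h-o[2])/d[2]
def save(n,im): cv2.imwrite("pics/"+n,im[:,:,::-1])
E
python3 - <<'E'
from h import *
s=robot.read_state();print({k:np.round(v,3) for k,v in s.items()})
for c in ["top","scene"]:
    im,d=robot.read_camera(c);save(c+"0.png",im);np.save(c+"d.npy",d)
    for l in ["cap_a","holder","beaker","dropper","stopper"]:
        for r in robot.recognise(c,l):
            u=np.array(r["uv"]);z=d[int(u[1]),int(u[0])]
            print(c,l,u.round(),round(r["confidence"],2),at_depth(c,u,z).round(3))
E
```

```text
{'t': np.float64(0.0), 'q': array([-1.256,  0.131,  1.489, -0.   ,  1.523, -0.085]), 'dq': array([-0.   ,  0.001, -0.   , -0.001,  0.001, -0.   ]), 'joint_torque': array([ 0.0000e+00, -5.5985e+01, -4.9176e+01,  7.7000e-02,  3.6000e-02,
       -0.0000e+00]), 'tool_pos': array([ 0.233, -0.552,  0.19 ]), 'orientation': array([-3.077, -0.623,  0.   ]), 'force': array([ 0.922,  0.198, -0.653]), 'wrist_torque': array([ 0.04 ,  0.051, -0.029]), 'gripper_force': np.float64(0.0), 'opening': np.float64(0.093)}
top cap_a [264. 209.] 0.83 [0.512 0.136 0.028]
top cap_a [388. 236.] 0.68 [ 0.421 -0.22   0.029]
top cap_a [384. 204.] 0.54 [ 0.516 -0.214  0.03 ]
top holder [328. 197.] 0.63 [ 0.532 -0.049  0.117]
top holder [231. 215.] 0.45 [0.497 0.231 0.031]
top beaker [184. 176.] 0.94 [0.614 0.367 0.036]
top dropper [439. 184.] 0.71 [ 0.567 -0.369  0.055]
top stopper [446. 239.] 0.45 [ 0.41  -0.388  0.028]
scene cap_a [235. 265.] 0.83 [0.477 0.253 0.01 ]
scene cap_a [263. 245.] 0.77 [0.497 0.153 0.029]
scene cap_a [357. 218.] 0.62 [ 0.499 -0.195  0.018]
scene cap_a [378. 226.] 0.54 [ 0.402 -0.196  0.026]
scene holder [312. 220.] 0.6 [ 0.51  -0.024  0.051]
scene beaker [173. 245.] 0.7 [0.587 0.374 0.058]
scene beaker [356. 216.] 0.6 [ 0.498 -0.189  0.025]
scene beaker [235. 263.] 0.33 [0.475 0.253 0.017]
scene dropper [313. 220.] 0.67 [ 0.503 -0.025  0.054]
scene stopper [238. 262.] 0.35 [0.468 0.249 0.02 ]
scene stopper [310. 220.] 0.16 [ 0.509 -0.017  0.053]
```

```bash
python3 - <<'E'
import cv2
a=cv2.imread("pics/top0.png")[130:290,150:480];cv2.imwrite("pics/top1.png",cv2.resize(a,None,fx=2.4,fy=2.4,interpolation=cv2.INTER_CUBIC))
E
```

```text
(no output)
```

View pics/top1.png

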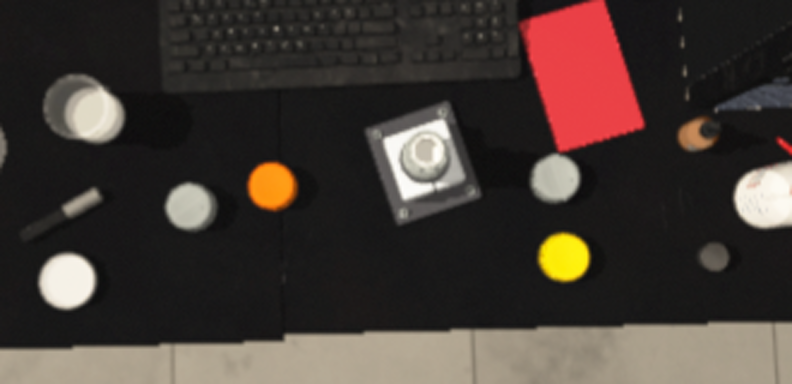

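Steel-coloured 56 mm things: (229,216) and (381,204). Those are the caps. The orange one (263,208) and the yellow one (385,237) are look-alikes, and the white disc at (178,247) is larger and white. The vessel is at (328,195), the beaker at (184,176), the dropper at (440,185) and the stopper at (447,237).

```bash
python3 - <<'E'
from h import *
d=np.load("topd.npy");s=robot.read_state()
def P(u0,v0,r,lo,hi):
    ps=[at_depth("top",(u,v),d[v,u]) for v in range(v0-r,v0+r+1) for u in range(u0-r,u0+r+1) if d[v,u]>0]
    ps=np.array(ps);ps=ps[(ps[:,2]>lo)&(ps[:,2]<hi)];
    c,rad=cv2.minEnclosingCircle(ps[:,:2].astype(np.float32));return ps.mean(0).round(4),np.round(c,4),round(rad,4),len(ps)
print("left",P(229,216,16,.024,.045));print("right",P(381,204,15,.024,.045));print("mouth",P(328,195,16,.125,.16))
Rt=R.from_rotvec(s["orientation"]).as_matrix();print(Rt.round(3))
t=np.array([.514,-.214,.15]);print(Rt.T@(t-s["tool_pos"]))
m=robot.camera_model("wrist");print(np.array(m["tool_from_camera"]).round(3),np.array(m["K"]).round(0))
E
```

```text
left (array([0.4945, 0.2358, 0.0321]), array([0.4948, 0.236 ]), 0.029, 307)
right (array([ 0.5177, -0.2077,  0.0317]), array([ 0.5182, -0.2081]), 0.0284, 287)Traceback (most recent call last):
  File "<stdin>", line 7, in <module>
  File "<stdin>", line 4, in P
  File "h.py", line 14, in at_depth
    o,d=ray(name,uv,st);return o+d*z
        ~~~^^^^^^^^^^^^
  File "h.py", line 5, in ray
    m=robot.camera_model(name);K=np.array(m["K"])
ValueError: time passes only in moves, steps and waits
```

```bash
python3 - <<'E'
import cv2
a=cv2.imread("pics/top0.png");b=[cv2.resize(a[v-30:v+30,u-30:u+30],(360,360),interpolation=cv2.INTER_CUBIC) for u,v in ((229,216),(381,204))]
cv2.imwrite("pics/caps.png",cv2.hconcat(b))
E
```

```text
(no output)
```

View pics/caps.png

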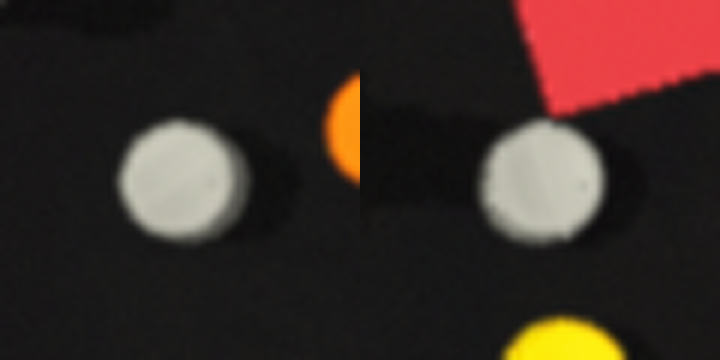

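Both are grey steel, closed side up, with 28 mm radius and 32 mm tops, so they are the caps. The orange and yellow ones are only neighbours. I'll cache the camera models and measure the mouth.

```bash
python3 - <<'E'
import re
t=open("h.py").read()
t=t.replace("def ray(","CM={}\ndef cm(n):\n    if n not in CM: CM[n]=robot.camera_model(n)\n    return CM[n]\ndef ray(",1).replace("m=robot.camera_model(name);K","m=cm(name);K")
open("h.py","w").write(t)
E
python3 - <<'E'
from h import *
d=np.load("topd.npy")
try: s=robot.read_state()
except Exception as e: print(e); robot.read_camera("top"); s=robot.read_state()
def P(u0,v0,r,lo,hi):
    ps=[at_depth("top",(u,v),d[v,u]) for v in range(v0-r,v0+r+1) for u in range(u0-r,u0+r+1) if d[v,u]>0]
    ps=np.array(ps);ps=ps[(ps[:,2]>lo)&(ps[:,2]<hi)];
    c,rad=cv2.minEnclosingCircle(ps[:,:2].astype(np.float32));return ps.mean(0).round(4),np.round(c,4),round(rad,4),len(ps)
print("mouth",P(328,195,16,.14,.155), P(328,195,16,.125,.155))
Rt=R.from_rotvec(s["orientation"]).as_matrix();print(Rt.round(3))
t=np.array([.518,-.208,.17]);print(Rt.T@(t-s["tool_pos"]))
m=cm("wrist");print(np.array(m["tool_from_camera"]).round(3),np.array(m["K"]).round(0))
E
```

```text
mouth (array([ 0.5425, -0.0484,  0.1446]), array([ 0.5428, -0.0484]), 0.0236, 141) (array([ 0.543 , -0.0483,  0.1435]), array([ 0.5428, -0.0482]), 0.0237, 164)
[[ 0.921  0.389  0.   ]
 [ 0.389 -0.921 -0.   ]
 [ 0.     0.    -1.   ]]
[ 0.39615967 -0.20680048  0.02086012]
[[ 0.001 -0.954 -0.299  0.084]
 [ 1.     0.001 -0.    -0.001]
 [ 0.001 -0.299  0.954 -0.193]
 [ 0.     0.     0.     1.   ]] [[331.   0. 319.]
 [  0. 331. 198.]
 [  0.   0.   1.]]
```

Emit:
move_arm(
  deltas=[0.396, -0.207, 0.03, 0, 0, 0, 1, 0.396, -0.207, 0.03, 0, 0, 0, 1, 0.396, -0.207, 0.03, 0, 0, 0, 1, 0.396, -0.207, 0.03, 0, 0, 0, 1, 0.396, -0.207, 0.03, 0, 0, 0, 1, 0.396, -0.207, 0.03, 0, 0, 0, 1, 0.396, -0.207, 0.03, 0, 0, 0, 1, 0.396, -0.207, 0.03, 0, 0, 0, 1, 0.396, -0.207, 0.03, 0, 0, 0, 1, 0.396, -0.207, 0.03, 0, 0, 0, 1, 0.396, -0.207, 0.03, 0, 0, 0, 1],
  squeeze=30,
)

```text
t: 1.98
tool_pos: [0.5171, -0.2093, 0.1611]
orientation: [3.079, 0.62, 0.0]
force: [-0.1, 0.2, -0.4]
opening: 0.0929
gripper_force: 0.0
```

```bash
cat >> h.py <<'E'
def circ(name,u0,v0,r,lo,hi,d,s):
    ps=np.array([at_depth(name,(u,v),d[v,u],s) for v in range(max(0,v0-r),min(400,v0+r),2) for u in range(max(0,u0-r),min(640,u0+r),2) if d[v,u]>0])
    ps=ps[(ps[:,2]>lo)&(ps[:,2]<hi)];c,rad=cv2.minEnclosingCircle(ps[:,:2].astype(np.float32));return ps.mean(0).round(4),np.round(c,4),round(rad,4),len(ps)
def tool(s,p):
    return (R.from_rotvec(s["orientation"]).as_matrix().T@(np.array(p)-s["tool_pos"])).round(4)
E
python3 - <<'E'
from h import *
s=robot.read_state();im,d=robot.read_camera("wrist");save("w1.png",im)
print(s["tool_pos"],s["orientation"],s["q"],s["t"])
for r in robot.recognise("wrist","cap_a"):
    u=np.array(r["uv"]).astype(int);print(u,r["confidence"]);
    try:
        c=circ("wrist",*u,75,.022,.045,d,s);print(c,tool(s,[*c[0][:2],.016]))
    except Exception as e: print(e)
E
```

```text
[ 0.51710437 -0.20928165  0.16105445] [3.07934812e+00 6.20436060e-01 1.60567272e-04] [-4.76317827e-01  3.19752780e-02  1.64646733e+00 -2.20503220e-04
  1.46284357e+00  6.96860143e-01] 1.975
[12 49] 0.8
(array([0.5225, 0.1163, 0.0277]), array([0.5205, 0.1255]), 0.0241, 170) [ 0.1311 -0.2981  0.1449]
[320 176] 0.68
(array([ 0.5046, -0.2064,  0.0297]), array([ 0.4833, -0.1997]), 0.0634, 703) [-0.0104 -0.0076  0.1451]
```

View pics/w1.png

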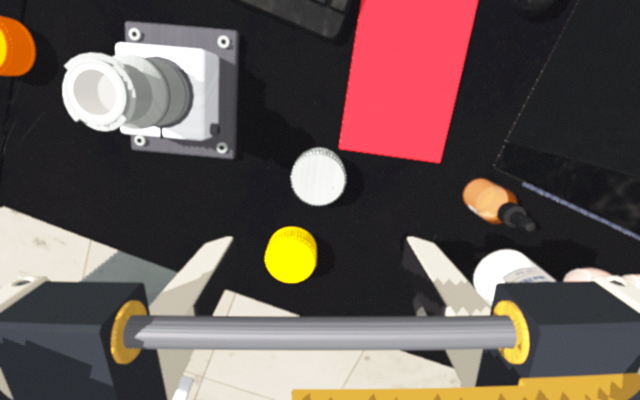

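The wrist view shows the steel cap at (319,177), the yellow one at (291,254) and the mouth at (97,91).

```bash
python3 - <<'E'
from h import *
s=robot.read_state();im,d=robot.read_camera("wrist")
c=circ("wrist",319,175,33,.026,.045,d,s);print(c,tool(s,[*c[0][:2],.016]))
c=circ("wrist",97,91,42,.135,.16,d,s);print(c)
E
```

```text
(array([ 0.5189, -0.2063,  0.0301]), array([ 0.518 , -0.2068]), 0.028, 564) [ 0.0026 -0.0018  0.145 ]
(array([ 0.5437, -0.0481,  0.1417]), array([ 0.5422, -0.0463]), 0.0245, 828)
```

Emit:
move_arm(
  deltas=[0.0016, -0.0016, 0.06, 0, 0, 0, 1, 0.0016, -0.0016, 0.11, 0, 0, 0, 1, 0.0016, -0.0016, 0.145, 0, 0, 0, 1, 0.0016, -0.0016, 0.145, 0, 0, 0, 1, 0.0016, -0.0016, 0.145, 0, 0, 0, 0, 0.0016, -0.0016, 0.145, 0, 0, 0, 0, 0.0016, -0.0016, 0.145, 0, 0, 0, 0, 0.0016, -0.0016, 0.145, 0, 0, 0, 0, 0.0016, -0.0016, 0.145, 0, 0, 0, 0, 0.0016, -0.0016, 0.145, 0, 0, 0, 0],
  squeeze=25,
)

```text
t: 3.38
tool_pos: [0.5186, -0.2057, 0.0159]
orientation: [-3.079, -0.624, 0.0]
force: [0.4, -0.7, 0.4]
opening: 0.0375
gripper_force: 0.0
```

```bash
python3 - <<'E'
from h import *
s=robot.read_state();print(s["opening"],s["gripper_force"],s["force"],s["t"])
im,d=robot.read_camera("scene");im2,d2=robot.read_camera("wrist")
save("s1.png",cv2.hconcat([cv2.resize(im[170:270,300:460],(640,400)),]));save("w2.png",im2)
print(robot.read_state()["opening"])
cv2.imwrite("pics/c1.png",cv2.resize(np.vstack([cv2.resize(im[170:270,300:460],(640,400)),im2])[:,:,::-1],(480,600)))
E
```

```text
0.03745523306750602 0.0 [ 0.41025615 -0.65400919  0.42793687] 3.375
0.029619151407709432
```

View pics/c1.png

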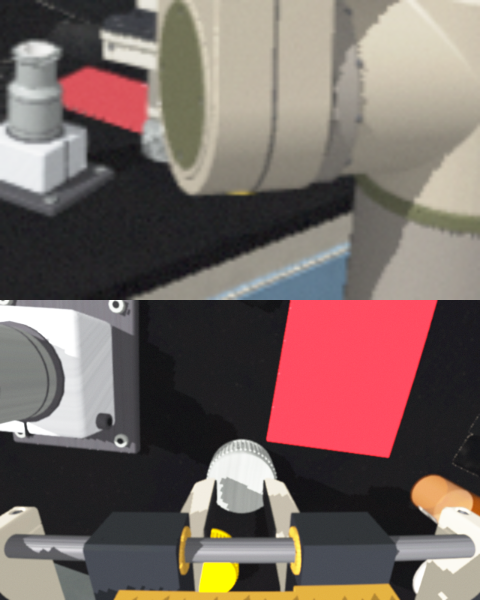

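The fingers have closed to 30 mm behind the cap, which sits at about (240,475) in the composite, so the cap slid out along tool +x. I'll open, rise and measure again.

Emit:
move_arm(
  deltas=[-0.01, 0, 0, 0, 0, 0, 1, -0.02, 0, 0, 0, 0, 0, 1, -0.02, 0, 0, 0, 0, 0, 1, -0.02, 0, 0, 0, 0, 0, 1, -0.02, 0, 0, 0, 0, 0, 1, -0.02, 0, -0.06, 0, 0, 0, 1, -0.02, 0, -0.12, 0, 0, 0, 1, -0.02, 0, -0.12, 0, 0, 0, 1],
)

```text
t: 4.47
tool_pos: [0.5042, -0.2155, 0.1426]
orientation: [3.072, 0.623, 0.014]
force: [1.0, -0.1, 0.7]
opening: 0.0929
gripper_force: 0.0
```

```bash
python3 - <<'E'
from h import *
s=robot.read_state();im,d=robot.read_camera("wrist");save("w3.png",im)
print(s["tool_pos"],s["t"],s["opening"])
g=robot.recognise("wrist","cap_a");print(g)
hsv=cv2.cvtColor(im,cv2.COLOR_RGB2HSV)
for r in g:
    u=np.array(r["uv"]).astype(int)
    try:
        c=circ("wrist",*u,40,.026,.045,d,s);print(u,c,tool(s,[*c[1],.016]))
    except Exception as e: print(e)
m=cm("wrist");print(m)
E
```

```text
[ 0.50422548 -0.21548126  0.14256841] 4.475 0.09293310249411395
[{'uv': [286.9, 252.4], 'confidence': 0.73}, {'uv': [317.3, 167.2], 'confidence': 0.7}, {'uv': [3.6, 35.3], 'confidence': 0.7}]
[286 252] (array([ 0.4236, -0.2132,  0.0302]), array([ 0.4221, -0.2132]), 0.028, 512) [-0.0756 -0.0352  0.1257]
[317 167] (array([ 0.5189, -0.2063,  0.0301]), array([ 0.5178, -0.2068]), 0.028, 646) [ 0.015  -0.0038  0.1266]
[ 3 35] (array([nan, nan, nan]), array([0., 0.]), 0.0, 0) [-0.3813 -0.3959  0.1204]
{'K': array([[331.41813963,   0.        , 319.49100631],
       [  0.        , 331.41813963, 197.61361623],
       [  0.        ,   0.        ,   1.        ]]), 'k1': -0.044992422011748905, 'tool_from_camera': array([[ 6.33648556e-04, -9.54378177e-01, -2.98599890e-01,
         8.39733970e-02],
       [ 9.99999644e-01,  7.71196079e-04, -3.42814522e-04,
        -5.84523602e-04],
       [ 5.57453762e-04, -2.98599566e-01,  9.54378326e-01,
        -1.92501546e-01],
       [ 0.00000000e+00,  0.00000000e+00,  0.00000000e+00,
         1.00000000e+00]])}h.py:24: RuntimeWarning: Mean of empty slice.
  ps=ps[(ps[:,2]>lo)&(ps[:,2]<hi)];c,rad=cv2.minEnclosingCircle(ps[:,:2].astype(np.float32));return ps.mean(0).round(4),np.round(c,4),round(rad,4),len(ps)
  ret = um.true_divide(
```

View pics/w3.png

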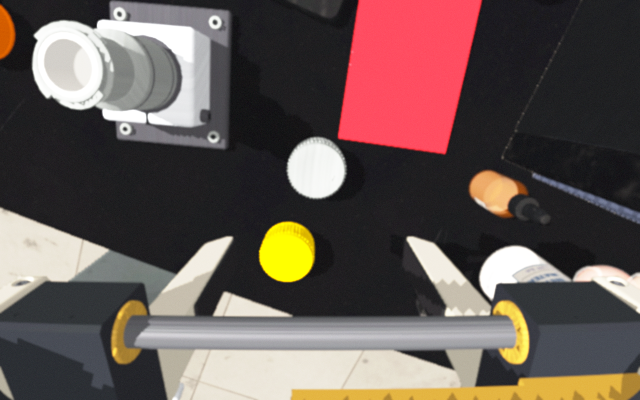

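```bash
python3 - <<'E'
from h import *
print(robot.tips_ahead)
s=robot.read_state();im,d=robot.read_camera("wrist")
s0=dict(tool_pos=np.zeros(3),orientation=np.zeros(3))
for v in range(236,300,8):
  for u in (170,190,200,210,220,226,230,410,414,420,440):
    z=d[v,u]
    if 0<z<.25: print((u,v),at_depth("wrist",(u,v),z,s0).round(3))
E
```

```text
0.011
(210, 244) [ 0.01  -0.058 -0.036]
(220, 244) [ 0.01  -0.052 -0.036]
(226, 244) [ 0.009 -0.05  -0.035]
(230, 244) [ 0.008 -0.048 -0.032]
(410, 244) [ 0.008  0.048 -0.032]
(414, 244) [ 0.009  0.049 -0.035]
(420, 244) [ 0.01   0.052 -0.036]
(200, 252) [ 0.009 -0.06  -0.045]
(210, 252) [ 0.009 -0.055 -0.044]
(220, 252) [ 0.01  -0.05  -0.045]
(226, 252) [ 0.008 -0.048 -0.042]
(230, 252) [ 0.005 -0.047 -0.037]
(410, 252) [ 0.007  0.046 -0.039]
(414, 252) [ 0.008  0.047 -0.042]
(420, 252) [ 0.01   0.049 -0.045]
(440, 252) [ 0.009  0.059 -0.044]
(200, 260) [ 0.009 -0.057 -0.053]
(210, 260) [ 0.01  -0.052 -0.054]
(220, 260) [ 0.008 -0.049 -0.05 ]
(226, 260) [ 0.005 -0.047 -0.045]
(230, 260) [ 0.001 -0.047 -0.038]
(410, 260) [ 0.003  0.046 -0.04 ]
(414, 260) [ 0.006  0.046 -0.047]
(420, 260) [ 0.009  0.047 -0.053]
(440, 260) [ 0.01   0.056 -0.053]
(190, 268) [ 0.01  -0.059 -0.061]
(200, 268) [ 0.009 -0.055 -0.06 ]
(210, 268) [ 0.01  -0.05  -0.061]
(220, 268) [ 0.007 -0.047 -0.056]
(226, 268) [ 0.002 -0.047 -0.047]
(230, 268) [-0.003 -0.047 -0.039]
(410, 268) [-0.001  0.046 -0.042]
(414, 
[... 279 characters left out ...]
0.005 -0.047 -0.043]
(410, 276) [-0.005  0.046 -0.043]
(414, 276) [-0.001  0.046 -0.05 ]
(420, 276) [ 0.004  0.046 -0.058]
(440, 276) [ 0.01   0.051 -0.067]
(170, 284) [ 0.01  -0.062 -0.074]
(190, 284) [ 0.009 -0.054 -0.074]
(200, 284) [ 0.01  -0.05  -0.074]
(210, 284) [ 0.007 -0.047 -0.07 ]
(220, 284) [-0.    -0.047 -0.058]
(226, 284) [-0.005 -0.047 -0.05 ]
(414, 284) [-0.004  0.045 -0.053]
(420, 284) [ 0.001  0.046 -0.06 ]
(440, 284) [ 0.01   0.049 -0.074]
(170, 292) [ 0.009 -0.06  -0.079]
(190, 292) [ 0.009 -0.052 -0.08 ]
(200, 292) [ 0.008 -0.049 -0.077]
(210, 292) [ 0.004 -0.047 -0.071]
(220, 292) [-0.004 -0.047 -0.059]
(420, 292) [-0.003  0.046 -0.06 ]
(440, 292) [ 0.009  0.047 -0.079]
```

The wrist depth shows the real fingertips at about tool z = −0.030, not +0.011. The fingers closed above the cap without touching it, and the cap has not moved. I'll count the tips 30 mm behind the reported TCP from now on.

```bash
python3 - <<'E'
from h import *
s=robot.read_state();print(s["tool_pos"],s["orientation"],s["t"],tool(s,[.518,-.2072,-.022]));print(R.from_rotvec(s["orientation"]).as_matrix().round(3))
E
```

```text
[ 0.49983311 -0.21324646  0.13495879] [-3.07834109e+00 -6.23956152e-01  1.20014444e-03] 4.625 [0.0192 0.0016 0.1569]
[[ 0.921  0.389 -0.001]
 [ 0.389 -0.921  0.   ]
 [-0.001 -0.001 -1.   ]]
```

Emit:
move_arm(
  deltas=[0.0192, 0.0016, 0.05, 0, 0, 0, 1, 0.0192, 0.0016, 0.09, 0, 0, 0, 1, 0.0192, 0.0016, 0.13, 0, 0, 0, 1, 0.0192, 0.0016, 0.148, 0, 0, 0, 1, 0.0192, 0.0016, 0.157, 0, 0, 0, 1, 0.0192, 0.0016, 0.157, 0, 0, 0, 1, 0.0192, 0.0016, 0.157, 0, 0, 0, 0, 0.0192, 0.0016, 0.157, 0, 0, 0, 0, 0.0192, 0.0016, 0.157, 0, 0, 0, 0, 0.0192, 0.0016, 0.157, 0, 0, 0, 0, 0.0192, 0.0016, 0.157, 0, 0, 0, 0, 0.0192, 0.0016, 0.157, 0, 0, 0, 0],
  squeeze=25,
)

```text
t: 6.12
tool_pos: [0.5187, -0.2076, -0.0209]
orientation: [3.079, 0.624, 0.0]
force: [-1.4, 1.6, 4.0]
opening: 0.0559
gripper_force: 25.0
```

Emit:
move_arm(
  deltas=[0, 0, -0.05, 0, 0, 0, 0, 0, 0, -0.1, 0, 0, 0, 0, 0, 0, -0.15, 0, 0, 0, 0, 0, 0, -0.18, 0, 0, 0, 0, 0.02, -0.03, -0.18, 0, 0, 0, 0, 0.045, -0.07, -0.18, 0, 0, 0, 0, 0.07, -0.11, -0.18, 0, 0, 0, 0, 0.084, -0.1378, -0.18, 0, 0, 0, 0, 0.084, -0.1378, -0.18, 0, 0, 0, 0, 0.084, -0.1378, -0.165, 0, 0, 0, 0, 0.084, -0.1378, -0.155, 0, 0, 0, 0, 0.084, -0.1378, -0.155, 0, 0, 0, 0],
)

```text
t: 7.62
tool_pos: [0.5408, -0.0486, 0.1318]
orientation: [-3.078, -0.622, 0.005]
force: [0.2, -0.6, -0.7]
opening: 0.0565
gripper_force: 25.0
```

```bash
python3 - <<'E'
from h import *
im,d=robot.read_camera("scene");s=robot.read_state();im2,d2=robot.read_camera("wrist");
print(s["tool_pos"],s["orientation"],s["force"],s["wrist_torque"],s["q"][5],tool(s,[.5427,-.0478,.124]))
a=cv2.resize(im[170:240,270:370],(600,420),interpolation=cv2.INTER_CUBIC);save("s2.png",a);save("w4.png",im2)
E
```

```text
[ 0.54143584 -0.04856902  0.13270706] [-3.07871772e+00 -6.21845929e-01  2.98056740e-03] [ 0.93438123 -0.64430771 -0.23439947] [-0.01927803 -0.02174003 -0.01486546] 0.9884595388788174 [ 0.0015 -0.0002  0.0087]
```

View pics/s2.png

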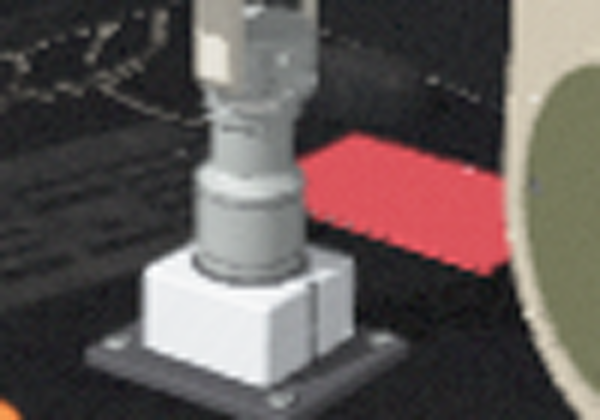

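The held cap sits just above the rim, at (258,90) in the crop, and looks centred. Next I'll lower it gently.

Emit:
move_arm(
  deltas=[0, 0, 0, 0, 0, 0, 0, 0, 0, 0.003, 0, 0, 0, 0, 0, 0, 0.006, 0, 0, 0, 0, 0, 0, 0.009, 0, 0, 0, 0, 0, 0, 0.012, 0, 0, 0, 0, 0, 0, 0.012, 0, 0, 0, 0],
)

```text
t: 8.48
tool_pos: [0.5422, -0.0477, 0.1215]
orientation: [-3.079, -0.624, 0.0]
force: [0.2, 1.3, -1.8]
opening: 0.0566
gripper_force: 25.0
```

```bash
cat > st.py <<'E'
from h import *
s=robot.read_state()
M=R.from_rotvec(s["orientation"]).as_matrix()
print("p",s["tool_pos"].round(4),"yaw",np.degrees(np.arctan2(M[1,0],M[0,0])).round(1),"tilt",M[:2,2].round(4),"F",s["force"].round(1),"T",s["wrist_torque"].round(2),"und",round(s["tool_pos"][2]+.0209-.145,4),"q6",s["q"][5].round(2),"t",s["t"],"grip",s["opening"],"d",tool(s,[.5427,-.0478,s["tool_pos"][2]]))
E
python3 st.py
```

```text
p [ 0.5422 -0.0477  0.1215] yaw 22.9 tilt [-0.0003  0.0003] F [ 0.2  1.3 -1.8] T [ 0.14 -0.06  0.  ] und -0.0026 q6 0.99 t 8.475 grip 0.05660164114052409 d [ 0.0005  0.0003 -0.    ]
```

Emit:
move_arm(
  deltas=[0, 0, 0.002, 0, 0, 0, 0, 0, 0, 0.004, 0, 0, 0, 0, 0, 0, 0.006, 0, 0, 0, 0, 0, 0, 0.008, 0, 0, 0, 0, 0, 0, 0.009, 0, 0, 0, 0, 0, 0, 0.009, 0, 0, 0, 0],
)

```text
t: 9.22
tool_pos: [0.5424, -0.0479, 0.1129]
orientation: [-3.079, -0.624, -0.001]
force: [2.4, 1.7, -2.2]
opening: 0.0559
gripper_force: 25.0
```

```bash
python3 st.py
```

```text
p [ 0.5424 -0.0479  0.1129] yaw 22.9 tilt [0.0004 0.0001] F [ 2.4  1.7 -2.2] T [ 0.27 -0.54  0.  ] und -0.0112 q6 0.99 t 9.225 grip 0.055879080372584274 d [0.0003 0.0001 0.    ]
```

Emit:
move_arm(
  deltas=[0, 0, 0.001, 0, 0, 0, 0, 0, 0, 0.002, 0, 0, 0, 0, 0, 0, 0.002, 0, 0, 0, 0],
)

```text
t: 9.6
tool_pos: [0.5425, -0.0479, 0.1109]
orientation: [3.079, 0.624, 0.001]
force: [3.3, 2.6, -0.2]
opening: 0.0558
gripper_force: 25.0
```

```bash
python3 st.py
```

```text
p [ 0.5425 -0.0479  0.1109] yaw 22.9 tilt [0.0005 0.    ] F [ 3.3  2.6 -0.2] T [ 0.34 -0.67  0.01] und -0.0132 q6 0.99 t 9.6 grip 0.055821814138731565 d [ 0.0002 -0.      0.    ]
```

Emit:
move_arm(
  deltas=[0.0004, 0, 0.001, 0, 0, 0, 0, 0.0004, 0, 0.002, 0, 0, 0, 0, 0.0004, 0, 0.002, 0, 0, 0, 0],
)

```text
t: 9.98
tool_pos: [0.5426, -0.0479, 0.1095]
orientation: [3.079, 0.624, 0.0]
force: [-1.1, 0.7, 6.2]
opening: 0.0565
gripper_force: 25.0
```

```bash
python3 st.py
```

```text
p [ 0.5426 -0.0479  0.1095] yaw 22.9 tilt [ 0.0001 -0.0002] F [-1.1  0.7  6.2] T [0.3  0.15 0.  ] und -0.0146 q6 0.99 t 9.975 grip 0.05648920231406854 d [ 0.0001 -0.     -0.    ]
```

Emit:
move_arm(
  deltas=[0, 0, -0.0003, 0, 0, -0.1, 0, 0, 0, -0.0007, 0, 0, -0.2, 0, 0, 0, -0.001, 0, 0, -0.3, 0, 0, 0, -0.0014, 0, 0, -0.4, 0, 0, 0, -0.0017, 0, 0, -0.5, 0, 0, 0, -0.0021, 0, 0, -0.6, 0, 0, 0, -0.0024, 0, 0, -0.7, 0, 0, 0, -0.0024, 0, 0, -0.7, 0],
)

```text
t: 10.98
tool_pos: [0.5428, -0.0475, 0.1119]
orientation: [-2.677, -1.644, -0.001]
force: [0.3, 2.7, 6.2]
opening: 0.0559
gripper_force: 25.0
```

```bash
python3 st.py
```

```text
p [ 0.5428 -0.0475  0.1119] yaw 63.1 tilt [0.0004 0.0003] F [0.3 2.7 6.2] T [ 0.47 -0.01 -0.01] und -0.0122 q6 0.29 t 10.975 grip 0.05586996912375023 d [-0.0003  0.0001 -0.    ]
```

Emit:
move_arm(
  deltas=[0, 0, -0.0003, 0, 0, -0.08, 0, 0, 0, -0.0005, 0, 0, -0.16, 0, 0, 0, -0.0007, 0, 0, -0.24, 0, 0, 0, -0.0008, 0, 0, -0.32, 0, 0, 0, -0.0008, 0, 0, -0.4, 0, 0, 0, -0.0008, 0, 0, -0.4, 0],
)

```text
t: 11.72
tool_pos: [0.5422, -0.0475, 0.1118]
orientation: [-2.299, -2.14, 0.0]
force: [1.2, 2.4, 0.7]
opening: 0.0562
gripper_force: 25.0
```

```bash
python3 st.py
```

```text
p [ 0.5422 -0.0475  0.1118] yaw 85.9 tilt [-0.0008  0.0004] F [1.2 2.4 0.7] T [ 0.49 -0.28  0.05] und -0.0123 q6 -0.11 t 11.725 grip 0.05617527559075656 d [-0.0002  0.0005 -0.    ]
```

Emit:
move_arm(
  deltas=[0, 0, 0.0015, 0, 0, 0, 0, 0, 0, 0.003, 0, 0, 0, 0, 0, 0, 0.004, 0, 0, 0, 0, 0, 0, 0.0045, 0, 0, 0, 0, 0, 0, 0.0045, 0, 0, 0, 0],
)

```text
t: 12.35
tool_pos: [0.5425, -0.0476, 0.1079]
orientation: [-2.299, -2.141, 0.0]
force: [-1.9, 3.9, 5.1]
opening: 0.056
gripper_force: 25.0
```

```bash
python3 st.py
```

```text
p [ 0.5425 -0.0476  0.1079] yaw 85.9 tilt [-0.0003  0.0002] F [-1.9  3.9  5.1] T [ 0.77  0.39 -0.  ] und -0.0162 q6 -0.11 t 12.35 grip 0.05597284888808277 d [-0.0002  0.0003 -0.    ]
```

Emit:
move_arm(
  deltas=[0, 0, 0.0003, 0, 0, 0.08, 0, 0, 0, 0.0006, 0, 0, 0.16, 0, 0, 0, 0.0009, 0, 0, 0.24, 0, 0, 0, 0.0011, 0, 0, 0.3, 0, 0, 0, 0.0011, 0, 0, 0.3, 0],
  squeeze=15,
)

```text
t: 12.98
tool_pos: [0.5427, -0.0477, 0.1068]
orientation: [2.593, 1.774, 0.0]
force: [-1.0, 3.9, 4.9]
opening: 0.056
gripper_force: 15.0
```

```bash
python3 st.py
```

```text
p [ 0.5427 -0.0477  0.1068] yaw 68.8 tilt [0.0003 0.    ] F [-1.   3.9  4.9] T [0.74 0.26 0.  ] und -0.0173 q6 0.19 t 12.975 grip 0.05603066293332569 d [-0.0001  0.     -0.    ]
```

Emit:
move_arm(
  deltas=[0, 0, 0.0002, 0, 0, 0.05, 0, 0, 0, 0.0004, 0, 0, 0.1, 0, 0, 0, 0.0004, 0, 0, 0.1, 0],
)

```text
t: 13.35
tool_pos: [0.5428, -0.0477, 0.1064]
orientation: [2.678, 1.643, 0.001]
force: [-1.2, 3.9, 5.4]
opening: 0.0562
gripper_force: 15.0
```

```bash
python3 st.py
```

```text
p [ 0.5428 -0.0477  0.1064] yaw 63.1 tilt [0.0004 0.    ] F [-1.2  3.9  5.4] T [ 0.76  0.22 -0.07] und -0.0177 q6 0.29 t 13.35 grip 0.05622547124507702 d [-0.0001 -0.0001 -0.    ]
```

Emit:
move_arm(
  deltas=[0, 0, 0.0001, 0, 0, 0.03, 0, 0, 0, 0.0002, 0, 0, 0.05, 0, 0, 0, 0.0002, 0, 0, 0.05, 0],
)

```text
t: 13.72
tool_pos: [0.5429, -0.0477, 0.1063]
orientation: [2.717, 1.576, 0.001]
force: [-0.5, 4.2, 4.4]
opening: 0.0562
gripper_force: 15.0
```

```bash
python3 st.py
```

```text
p [ 0.5429 -0.0477  0.1063] yaw 60.2 tilt [0.0007 0.    ] F [-0.5  4.2  4.4] T [0.71 0.2  0.11] und -0.0178 q6 0.34 t 13.725 grip 0.056187274176266296 d [-0.0002 -0.0001 -0.    ]
```

Emit:
move_arm(
  deltas=[0, 0, 0.0001, 0, 0, 0.04, 0, 0, 0, 0.0001, 0, 0, 0.04, 0],
)

```text
t: 13.98
tool_pos: [0.5431, -0.0473, 0.1061]
orientation: [-2.749, -1.521, -0.002]
force: [0.4, 6.3, 4.4]
opening: 0.056
gripper_force: 15.0
```

```bash
python3 st.py
```

```text
p [ 0.5431 -0.0473  0.1061] yaw 57.9 tilt [0.0011 0.0006] F [0.4 6.3 4.4] T [ 0.93 -0.18  0.09] und -0.018 q6 0.38 t 13.975 grip 0.05604795352533023 d [-0.0006 -0.0001 -0.    ]
```

Emit:
move_arm(
  deltas=[0, 0, 0.0001, 0, 0, 0.03, 0, 0, 0, 0.0002, 0, 0, 0.06, 0, 0, 0, 0.0002, 0, 0, 0.06, 0],
)

```text
t: 14.35
tool_pos: [0.543, -0.0476, 0.1059]
orientation: [2.793, 1.438, 0.001]
force: [0.1, 5.4, 4.3]
opening: 0.0563
gripper_force: 15.0
```

```bash
python3 st.py
```

```text
p [ 0.543  -0.0476  0.1059] yaw 54.5 tilt [0.001  0.0001] F [0.1 5.4 4.3] T [ 0.8  -0.13  0.39] und -0.0182 q6 0.44 t 14.35 grip 0.05634778663774901 d [-0.0003 -0.0002 -0.    ]
```

The torque reached 0.39 N m at about 31° and 2 mm short of home, so this cap is the bruised one. I'll back it off along the same path and lift it out.

Emit:
move_arm(
  deltas=[0, 0, -0.0003, 0, 0, -0.1, 0, 0, 0, -0.0007, 0, 0, -0.2, 0, 0, 0, -0.001, 0, 0, -0.3, 0, 0, 0, -0.0014, 0, 0, -0.4, 0, 0, 0, -0.0019, 0, 0, -0.55, 0, 0, 0, -0.0019, 0, 0, -0.55, 0, 0, 0, -0.004, 0, 0, -0.55, 0, 0, 0, -0.006, 0, 0, -0.55, 0],
  squeeze=25,
)

```text
t: 15.35
tool_pos: [0.5419, -0.0479, 0.1107]
orientation: [-2.298, -2.141, 0.002]
force: [0.8, 2.0, -2.5]
opening: 0.056
gripper_force: 25.0
```

```bash
python3 st.py
```

```text
p [ 0.5419 -0.0479  0.1107] yaw 85.9 tilt [-0.0016  0.    ] F [ 0.8  2.  -2.5] T [ 0.33 -0.25 -0.03] und -0.0134 q6 -0.11 t 15.35 grip 0.056043998425923384 d [ 0.0001  0.0008 -0.    ]
```

Emit:
move_arm(
  deltas=[0, 0, -0.02, 0, 0, 0, 0, 0, 0, -0.05, 0, 0, 0, 0, -0.02, 0, -0.06, 0, 0, 0, 0, -0.06, -0.005, -0.06, 0, 0, 0.18, 0, -0.11, -0.009, -0.06, 0, 0, 0.36, 0, -0.1607, -0.0127, -0.06, 0, 0, 0.54, 0, -0.1607, -0.0127, -0.06, 0, 0, 0.72, 0, -0.1607, -0.0127, -0.03, 0, 0, 0.9, 0, -0.1607, -0.0127, 0.01, 0, 0, 1.1, 0, -0.1607, -0.0127, 0.05, 0, 0, 1.1, 0, -0.1607, -0.0127, 0.09, 0, 0, 1.1, 0, -0.1607, -0.0127, 0.09, 0, 0, 1.1, 0],
)

```text
t: 16.85
tool_pos: [0.5143, -0.2066, 0.0174]
orientation: [-3.075, -0.622, 0.011]
force: [0.1, 0.4, 0.2]
opening: 0.0562
gripper_force: 25.0
```

```bash
python3 st.py
```

```text
p [ 0.5143 -0.2066  0.0174] yaw 22.9 tilt [-0.0079  0.0032] F [0.1 0.4 0.2] T [0.02 0.01 0.01] und -0.1067 q6 0.7 t 16.85 grip 0.05621461308116829 d [ 0.0878 -0.1353  0.0003]
```

Emit:
move_arm(
  deltas=[0, 0, 0.018, 0, 0, 0, 0, 0, 0, 0.032, 0, 0, 0, 0, 0, 0, 0.036, 0, 0, 0, 0, 0, 0, 0.038, 0, 0, 0, 0, 0, 0, 0.039, 0, 0, 0, 0, 0, 0, 0.039, 0, 0, 0, 0],
)

```text
t: 17.6
tool_pos: [0.5189, -0.2073, -0.017]
orientation: [3.079, 0.624, 0.001]
force: [-0.7, -0.9, -1.0]
opening: 0.056
gripper_force: 25.0
```

```bash
python3 st.py
```

```text
p [ 0.5189 -0.2073 -0.017 ] yaw 22.9 tilt [ 0.0006 -0.0003] F [-0.7 -0.9 -1. ] T [ 0.07 -0.07  0.06] und -0.1411 q6 0.7 t 17.6 grip 0.05598371733450672 d [ 0.084  -0.1376 -0.    ]
```

Emit:
move_arm(
  deltas=[0, 0, 0.0015, 0, 0, 0, 0, 0, 0, 0.003, 0, 0, 0, 0, 0, 0, 0.004, 0, 0, 0, 0, 0, 0, 0.0042, 0, 0, 0, 0, 0, 0, 0.0042, 0, 0, 0, 0],
)

```text
t: 18.23
tool_pos: [0.5186, -0.2072, -0.0209]
orientation: [-3.079, -0.624, 0.0]
force: [-3.7, 0.8, 6.9]
opening: 0.0562
gripper_force: 25.0
```

```bash
python3 st.py
```

```text
p [ 0.5186 -0.2072 -0.0209] yaw 22.9 tilt [-0.0001  0.0001] F [-3.7  0.8  6.9] T [ 0.37  0.69 -0.05] und -0.145 q6 0.7 t 18.225 grip 0.05618587203341556 d [ 0.0842 -0.1374  0.    ]
```

Emit:
move_arm(
  deltas=[0, 0, 0, 0, 0, 0, 1, 0, 0, 0, 0, 0, 0, 1, 0, 0, 0, 0, 0, 0, 1, 0, 0, 0, 0, 0, 0, 1, 0, 0, -0.06, 0, 0, 0, 1, 0, 0, -0.12, 0, 0, 0, 1, 0, 0, -0.18, 0, 0, 0, 1, 0.01, -0.03, -0.2, 0, 0, 0, 1, 0.03, -0.085, -0.2, 0, 0, 0, 1, 0.05, -0.14, -0.2, 0, 0, 0, 1, 0.07, -0.195, -0.2, 0, 0, 0, 1, 0.09, -0.25, -0.2, 0, 0, 0, 1],
)

```text
t: 19.73
tool_pos: [0.5038, 0.0599, 0.1785]
orientation: [3.079, 0.623, 0.001]
force: [-0.1, -0.2, 0.1]
opening: 0.0927
gripper_force: 0.0
```

```bash
python3 - <<'E'
from h import *
s=robot.read_state();print(s["tool_pos"],s["opening"],s["t"],tool(s,[.4948,.2355,.13]))
E
```

```text
[0.50382258 0.05991295 0.17851312] 0.09274713697900495 19.725 [ 0.06   -0.1653  0.0485]
```

Emit:
move_arm(
  deltas=[0.02, -0.055, 0, 0, 0, 0, 1, 0.04, -0.11, 0.01, 0, 0, 0, 1, 0.06, -0.165, 0.03, 0, 0, 0, 1, 0.06, -0.166, 0.048, 0, 0, 0, 1, 0.06, -0.166, 0.048, 0, 0, 0, 1, 0.06, -0.166, 0.048, 0, 0, 0, 1],
)

```text
t: 20.48
tool_pos: [0.4954, 0.2332, 0.1309]
orientation: [3.079, 0.621, 0.001]
force: [0.4, -0.2, 0.6]
opening: 0.0928
gripper_force: 0.0
```

```bash
python3 - <<'E'
from h import *
s=robot.read_state();im,d=robot.read_camera("wrist");save("w5.png",im)
m=cm("wrist");T=np.array(m["tool_from_camera"]);p=np.linalg.inv(T)@np.r_[tool(s,[.4948,.2358,.032]),1]
x=p[:2]/p[2];x*=1+m["k1"]*(x@x);u=(m["K"]@np.r_[x,1])[:2].astype(int)
print(s["tool_pos"],s["t"],u,im[u[1],u[0]])
c=circ("wrist",*u,40,.024,.045,d,s);print(c,tool(s,[*c[1],-.022]))
E
```

```text
[0.49536826 0.23324192 0.13093172] 20.475 [317 189] [246 247 245]
(array([0.4974, 0.2392, 0.03  ]), array([0.496 , 0.2388]), 0.0281, 678) [ 0.0027 -0.0049  0.1529]
```

View pics/w5.png

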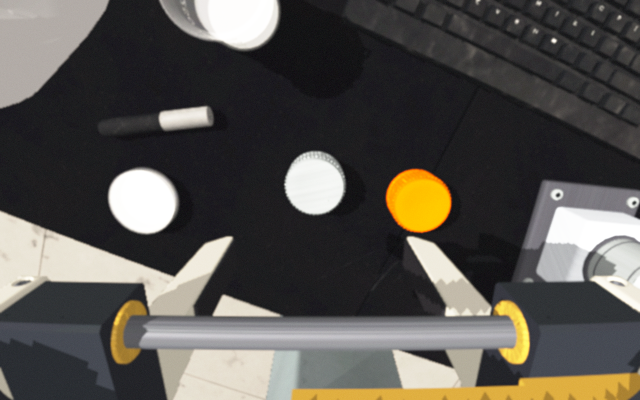

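The steel cap is at (315,184), with the orange look-alike at (419,200) clear of the finger path.

Emit:
move_arm(
  deltas=[0.002, -0.0044, 0.04, 0, 0, 0, 0.88, 0.002, -0.0044, 0.08, 0, 0, 0, 0.88, 0.002, -0.0044, 0.12, 0, 0, 0, 0.88, 0.002, -0.0044, 0.144, 0, 0, 0, 0.88, 0.002, -0.0044, 0.153, 0, 0, 0, 0.88, 0.002, -0.0044, 0.153, 0, 0, 0, 0.88, 0.002, -0.0044, 0.153, 0, 0, 0, 0, 0.002, -0.0044, 0.153, 0, 0, 0, 0, 0.002, -0.0044, 0.153, 0, 0, 0, 0, 0.002, -0.0044, 0.153, 0, 0, 0, 0, 0.002, -0.0044, 0.153, 0, 0, 0, 0, 0.002, -0.0044, 0.153, 0, 0, 0, 0],
  squeeze=25,
)

```text
t: 22.02
tool_pos: [0.4956, 0.2394, -0.0218]
orientation: [3.079, 0.624, 0.002]
force: [0.3, -1.2, 5.4]
opening: 0.0562
gripper_force: 25.0
```

```bash
python3 st.py
```

```text
p [ 0.4956  0.2394 -0.0218] yaw 22.9 tilt [0.0013 0.0002] F [ 0.3 -1.2  5.4] T [-0.31  0.03 -0.05] und -0.1459 q6 1.53 t 22.025 grip 0.056225684561665205 d [-0.0685  0.2829 -0.    ]
```

Emit:
move_arm(
  deltas=[0, 0, -0.06, 0, 0, 0, 0, 0, 0, -0.12, 0, 0, 0, 0, 0, 0, -0.18, 0, 0, 0, 0, -0.01, 0.04, -0.19, 0, 0, 0, 0, -0.023, 0.095, -0.19, 0, 0, 0, 0, -0.036, 0.15, -0.19, 0, 0, 0, 0, -0.048, 0.2, -0.19, 0, 0, 0, 0, -0.06, 0.25, -0.19, 0, 0, 0, 0, -0.0684, 0.2827, -0.19, 0, 0, 0, 0, -0.0684, 0.2827, -0.18, 0, 0, 0, 0, -0.0684, 0.2827, -0.165, 0, 0, 0, 0, -0.0684, 0.2827, -0.155, 0, 0, 0, 0],
)

```text
t: 23.52
tool_pos: [0.5409, -0.0464, 0.1303]
orientation: [-3.077, -0.626, 0.003]
force: [-0.7, 0.6, -1.6]
opening: 0.0564
gripper_force: 25.0
```

Emit:
move_arm(
  deltas=[0, 0, 0, 0, 0, 0, 0, 0, 0, 0, 0, 0, 0, 0],
)

```text
t: 23.78
tool_pos: [0.5421, -0.0472, 0.1326]
orientation: [3.079, 0.625, 0.0]
force: [0.8, 0.5, -0.9]
opening: 0.0563
gripper_force: 25.0
```

```bash
sed -i 's/\.0209-/.0218-/;s/\.5427,-\.0478/.5426,-.0477/' st.py; python3 st.py
```

```text
p [ 0.5421 -0.0472  0.1326] yaw 23.0 tilt [0.0003 0.    ] F [ 0.8  0.5 -0.9] T [ 0.   -0.    0.04] und 0.0094 q6 0.99 t 23.775 grip 0.05634540137281737 d [0.0003 0.0007 0.    ]
```

Emit:
move_arm(
  deltas=[0.0003, 0.0006, 0.003, 0, 0, 0, 0, 0.0003, 0.0006, 0.006, 0, 0, 0, 0, 0.0003, 0.0006, 0.009, 0, 0, 0, 0, 0.0003, 0.0006, 0.012, 0, 0, 0, 0, 0.0003, 0.0006, 0.012, 0, 0, 0, 0],
)

```text
t: 24.4
tool_pos: [0.5422, -0.0482, 0.1199]
orientation: [-3.079, -0.624, 0.001]
force: [-0.0, 0.6, -1.8]
opening: 0.0564
gripper_force: 25.0
```

```bash
python3 st.py
```

```text
p [ 0.5422 -0.0482  0.1199] yaw 22.9 tilt [-0.0005  0.0003] F [-0.   0.6 -1.8] T [ 0.1  -0.09 -0.03] und -0.0033 q6 0.99 t 24.4 grip 0.0563913460128266 d [ 0.0005 -0.0003 -0.    ]
```

Entered without contact. Down to the ridges.

Emit:
move_arm(
  deltas=[0.0003, -0.0003, 0.002, 0, 0, 0, 0, 0.0003, -0.0003, 0.004, 0, 0, 0, 0, 0.0003, -0.0003, 0.006, 0, 0, 0, 0, 0.0003, -0.0003, 0.008, 0, 0, 0, 0, 0.0003, -0.0003, 0.0085, 0, 0, 0, 0, 0.0003, -0.0003, 0.0085, 0, 0, 0, 0],
)

```text
t: 25.15
tool_pos: [0.5426, -0.0479, 0.1118]
orientation: [-3.079, -0.624, 0.0]
force: [0.4, -0.6, -1.8]
opening: 0.0563
gripper_force: 25.0
```

```bash
python3 st.py
```

```text
p [ 0.5426 -0.0479  0.1118] yaw 22.9 tilt [-0.  0.] F [ 0.4 -0.6 -1.8] T [ 0.03  0.02 -0.03] und -0.0114 q6 0.99 t 25.15 grip 0.05626825201022525 d [ 0.0001 -0.0001  0.    ]
```

Emit:
move_arm(
  deltas=[0, 0, 0.001, 0, 0, 0, 0, 0, 0, 0.002, 0, 0, 0, 0, 0, 0, 0.0025, 0, 0, 0, 0, 0, 0, 0.0025, 0, 0, 0, 0],
)

```text
t: 25.65
tool_pos: [0.5427, -0.0479, 0.1097]
orientation: [3.079, 0.624, 0.0]
force: [-1.5, -0.3, 1.2]
opening: 0.0562
gripper_force: 25.0
```

```bash
python3 st.py
```

```text
p [ 0.5427 -0.0479  0.1097] yaw 22.9 tilt [ 0.0003 -0.    ] F [-1.5 -0.3  1.2] T [ 0.04  0.21 -0.02] und -0.0135 q6 0.99 t 25.65 grip 0.056207818670598625 d [-0.0001 -0.0002 -0.    ]
```

Emit:
move_arm(
  deltas=[0, 0, 0.0002, 0, 0, -0.1, 0, 0, 0, -0.0002, 0, 0, -0.2, 0, 0, 0, -0.0006, 0, 0, -0.3, 0, 0, 0, -0.0009, 0, 0, -0.4, 0, 0, 0, -0.0013, 0, 0, -0.5, 0, 0, 0, -0.0013, 0, 0, -0.5, 0],
)

```text
t: 26.4
tool_pos: [0.5432, -0.0477, 0.1113]
orientation: [2.829, 1.365, 0.002]
force: [-0.5, 1.4, 3.3]
opening: 0.0565
gripper_force: 25.0
```

```bash
python3 st.py
```

```text
p [ 0.5432 -0.0477  0.1113] yaw 51.5 tilt [0.0013 0.    ] F [-0.5  1.4  3.3] T [0.17 0.1  0.01] und -0.0119 q6 0.49 t 26.4 grip 0.05649475206551747 d [-0.0004 -0.0005 -0.    ]
```

Emit:
move_arm(
  deltas=[0, 0, -0.0003, 0, 0, -0.08, 0, 0, 0, -0.0004, 0, 0, -0.16, 0, 0, 0, -0.0005, 0, 0, -0.24, 0, 0, 0, -0.0005, 0, 0, -0.32, 0, 0, 0, -0.0005, 0, 0, -0.32, 0],
)

```text
t: 27.02
tool_pos: [0.5423, -0.0479, 0.1107]
orientation: [-2.577, -1.796, 0.001]
force: [0.3, -0.5, -1.5]
opening: 0.0563
gripper_force: 25.0
```

```bash
python3 st.py
```

```text
p [ 0.5423 -0.0479  0.1107] yaw 69.7 tilt [-0.0007 -0.    ] F [ 0.3 -0.5 -1.5] T [-0.02 -0.09  0.05] und -0.0125 q6 0.17 t 27.025 grip 0.05627410655536772 d [ 0.0003  0.0002 -0.    ]
```

Emit:
move_arm(
  deltas=[0.0002, 0, 0.0015, 0, 0, 0, 0, 0.0002, 0, 0.003, 0, 0, 0, 0, 0.0002, 0, 0.004, 0, 0, 0, 0, 0.0002, 0, 0.0047, 0, 0, 0, 0, 0.0002, 0, 0.0047, 0, 0, 0, 0],
)

```text
t: 27.65
tool_pos: [0.5427, -0.0476, 0.1069]
orientation: [2.575, 1.799, 0.0]
force: [-3.2, 0.3, 5.9]
opening: 0.0561
gripper_force: 25.0
```

```bash
python3 st.py
```

```text
p [ 0.5427 -0.0476  0.1069] yaw 69.9 tilt [ 0.0001 -0.    ] F [-3.2  0.3  5.9] T [0.13 0.68 0.02] und -0.0163 q6 0.17 t 27.65 grip 0.0561246907840745 d [-0.0001 -0.0001 -0.    ]
```

Emit:
move_arm(
  deltas=[0, 0, 0.0003, 0, 0, 0.08, 0, 0, 0, 0.0006, 0, 0, 0.16, 0, 0, 0, 0.0009, 0, 0, 0.24, 0, 0, 0, 0.0011, 0, 0, 0.3, 0, 0, 0, 0.0014, 0, 0, 0.4, 0, 0, 0, 0.0014, 0, 0, 0.4, 0],
  squeeze=20,
)

```text
t: 28.4
tool_pos: [0.5434, -0.0479, 0.1056]
orientation: [2.88, 1.252, 0.002]
force: [0.2, -0.7, 2.8]
opening: 0.0564
gripper_force: 20.0
```

```bash
python3 st.py
```

```text
p [ 0.5434 -0.0479  0.1056] yaw 47.0 tilt [ 0.0015 -0.0004] F [ 0.2 -0.7  2.8] T [-0.12 -0.06 -0.05] und -0.0176 q6 0.57 t 28.4 grip 0.05638539936135859 d [-0.0004 -0.0007 -0.    ]
```

Emit:
move_arm(
  deltas=[0, 0, 0.0002, 0, 0, 0.05, 0, 0, 0, 0.0004, 0, 0, 0.1, 0, 0, 0, 0.0006, 0, 0, 0.15, 0, 0, 0, 0.0006, 0, 0, 0.15, 0],
)

```text
t: 28.9
tool_pos: [0.5432, -0.0478, 0.1049]
orientation: [2.965, 1.035, 0.002]
force: [0.2, -0.7, 2.8]
opening: 0.0564
gripper_force: 20.0
```

```bash
python3 st.py
```

```text
p [ 0.5432 -0.0478  0.1049] yaw 38.5 tilt [ 0.0012 -0.0003] F [ 0.2 -0.7  2.8] T [-0.2  -0.07 -0.03] und -0.0183 q6 0.72 t 28.9 grip 0.05641919451962211 d [-0.0004 -0.0005 -0.    ]
```

Emit:
move_arm(
  deltas=[0, 0, 0.0002, 0, 0, 0.06, 0, 0, 0, 0.0005, 0, 0, 0.12, 0, 0, 0, 0.0008, 0, 0, 0.2, 0, 0, 0, 0.0008, 0, 0, 0.2, 0],
)

```text
t: 29.4
tool_pos: [0.5424, -0.0474, 0.1032]
orientation: [-3.054, -0.735, 0.001]
force: [-0.6, 0.9, -0.8]
opening: 0.0564
gripper_force: 20.0
```

```bash
python3 st.py
```

```text
p [ 0.5424 -0.0474  0.1032] yaw 27.1 tilt [-0.0006  0.0003] F [-0.6  0.9 -0.8] T [ 0.07 -0.06 -0.03] und -0.02 q6 0.92 t 29.4 grip 0.0563652325499471 d [ 0.      0.0003 -0.    ]
```

Emit:
move_arm(
  deltas=[0, 0, 0.0003, 0, 0, 0.07, 0, 0, 0, 0.0005, 0, 0, 0.14, 0, 0, 0, 0.0007, 0, 0, 0.2, 0, 0, 0, 0.0007, 0, 0, 0.2, 0],
)

```text
t: 29.9
tool_pos: [0.543, -0.0476, 0.1032]
orientation: [3.112, 0.427, 0.001]
force: [0.8, 0.9, 1.4]
opening: 0.0564
gripper_force: 20.0
```

```bash
python3 st.py
```

```text
p [ 0.543  -0.0476  0.1032] yaw 15.6 tilt [0.0007 0.    ] F [0.8 0.9 1.4] T [ 0.1  -0.15  0.  ] und -0.02 q6 1.12 t 29.9 grip 0.05638650800657773 d [-0.0004  0.     -0.    ]
```

Emit:
move_arm(
  deltas=[0, 0, 0.0002, 0, 0, 0.06, 0, 0, 0, 0.0004, 0, 0, 0.12, 0, 0, 0, 0.0006, 0, 0, 0.18, 0, 0, 0, 0.0006, 0, 0, 0.18, 0],
)

```text
t: 30.4
tool_pos: [0.5433, -0.0478, 0.1031]
orientation: [3.138, 0.145, 0.002]
force: [0.6, -0.4, 6.1]
opening: 0.0566
gripper_force: 20.0
```

```bash
python3 st.py
```

```text
p [ 0.5433 -0.0478  0.1031] yaw 5.3 tilt [ 0.0014 -0.0003] F [ 0.6 -0.4  6.1] T [-0.01 -0.   -0.07] und -0.0201 q6 1.3 t 30.4 grip 0.056555577475442265 d [-0.0007 -0.0002 -0.    ]
```

Home: 20 mm below the rim, 6 N straight up and no torque. I'll release and retreat.

Emit:
move_arm(
  deltas=[0, 0, -0.0004, 0, 0, 0, 0.85, 0, 0, -0.0004, 0, 0, 0, 0.85, 0, 0, -0.0004, 0, 0, 0, 0.85, 0, 0, -0.0004, 0, 0, 0, 0.85, 0, 0, -0.02, 0, 0, 0, 0.85, 0, 0, -0.05, 0, 0, 0, 0.85, 0, 0, -0.08, 0, 0, 0, 0.85, -0.05, 0, -0.1, 0, 0, 0, 0.85, -0.07, 0, -0.1, 0, 0, 0, 0.85, -0.07, 0, -0.1, 0, 0, 0, 0.85],
)

```text
t: 31.65
tool_pos: [0.473, -0.0542, 0.2043]
orientation: [3.138, 0.14, 0.004]
force: [-0.1, 1.0, 0.9]
opening: 0.0788
gripper_force: 0.0
```

```bash
python3 - <<'E'
from h import *
s=robot.read_state();im,d=robot.read_camera("wrist");save("w6.png",im)
m=cm("wrist");T=np.array(m["tool_from_camera"])
for p in ([.5428,-.0478,.157],[.518,-.2072,.032]):
    q=np.linalg.inv(T)@np.r_[tool(s,p),1];x=q[:2]/q[2];x*=1+m["k1"]*(x@x);u=(m["K"]@np.r_[x,1])[:2].astype(int)
    print(p,u)
    try:print(circ("wrist",*u,60,p[2]-.008,p[2]+.01,d,s))
    except Exception as e: print(e)
print(s["tool_pos"],s["t"],s["gripper_force"])
E
```

```text
[0.5428, -0.0478, 0.157] [320 114]
(array([ 0.5437, -0.047 ,  0.155 ]), array([ 0.5428, -0.0471]), 0.0282, 1177)
[0.518, -0.2072, 0.032] [461 145]
(array([ 0.5179, -0.2047,  0.0299]), array([ 0.4967, -0.2059]), 0.0496, 480)
[ 0.47303852 -0.05415729  0.20433715] 31.65 0.0
```

View pics/w6.png

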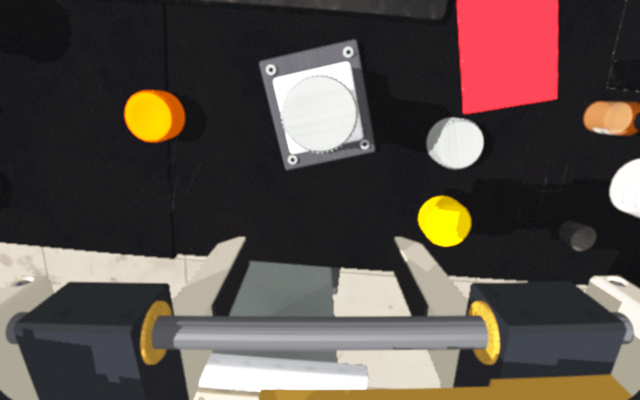

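The sound cap is on the vessel at (320,113), with its top at about 0.157 m, which means it is home. The bruised cap stands at (455,143). I'm handing in.

```bash
python3 -c "
from plant import robot
print(robot.close_job())"
```

```text
the job is handed in; nothing more can be done
None
```

I screwed the sound cap home on the vessel and handed the job in at about 32 s. The bruised cap bound at about 31°, so I backed it off and stood it open side down in its old place, about 160 mm from the vessel; the judge's verdict was not reported.

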